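# Ratchet a whetstone tight in its clamp

### The arm

A 6-joint arm with a two-finger parallel gripper is mounted at the origin on the work surface. World frame = base frame: x ahead of the robot, y to its left, z up, the work surface at z = 0. Lengths are in mm, angles in rad, forces in N, time in s.
With the tool pointing down it reaches from about 300 to 775 mm from the base axis. Payload 14.6 kg.
Tool frame: the origin (TCP) lies between the finger pads; the fingertips stand 19 mm ahead of it and the grasp point (between the pads) is the TCP (manip.tcp_to_tips is the distance from the TCP to the fingertips, in mm); x points along the fingers, z is the direction in which the jaws open and shut, and the axes are right-handed (so a half turn about x gives the same grasp; the last joint's range is limited). The gripper opens to 94 mm and grips with 3 to 60 N. Pads are 16 mm wide; open, the fingers measure 119 mm over their backs; the gripper's body (75 mm by 177 mm) begins 78 mm behind the grasp point.
Start: joints at [1.092, 0.3, 1.521, -0, 1.321, -0.067], TCP at [220.139, 504.012, 224.446] pointing down, gripper open.
Joint ranges: [-3.03, 3.03], [-0.79, 2.21], [0.23, 2.52], [-1.04, 4.18], [0, 3.07], [-2.55, 2.55]. Speed limits (rad/s): [2.22, 2.22, 2.57, 3.14, 3.14, 3.14].

### API

Orientations are given as [roll, pitch, yaw] about the fixed x, y, z axes, in that order (R = Rz(yaw) Ry(pitch) Rx(roll)).
In Python, from cell import manip gives the robot as it stands.
- The arm moves only by the tool jog_arm, never from a script. Its argument "moves" is a list that holds one entry, the list of rows, each a list of 6 numbers: the shift along the world's x, y, z in mm, then the turn, a rotation vector about the world's x, y, z in degrees. In form: [[[dx, dy, dz, wx, wy, wz], ...]]. A call has 1 to 5 rows; each row shifts and turns the pose as measured when the row begins; what a row does not reach is not made up. A row lasts 1/10 s, in which the tool goes at most 50 mm and 8.59 degrees, less where a joint would pass 70% of its speed; a pose out of reach is approached as far as the arm can. A call is refused whole if a number of a shift passes 50 or a number of a turn 8.59, either way. A call with a gripper value outside its range is refused whole. "gripper" is the opening, from -1 (shut) to 1 (fully open), set as the call begins (left out, the last holds). The fingers move at their own pace and stop on an object; "squeeze" is the grip in N (left out, the last holds). Time passes only in rows, so rows that do not move let the fingers close. It gives the time, the measured TCP pose, the force and the opening at its end, in the units of the state.
- manip.read_state(): the state, without advancing time (a new reading comes with each control period).
- manip.camera(name): name is "side" or "top" or "wrist"; returns (picture, depth): 420x560x3 uint8, blue, green, red; 420x560 float32, mm along the optical axis (not along the pixel's ray), 0 where there is no reading.
- manip.camera_params(name): a dict with "fx", "fy", "cx", "cy" (pixels), "rvec" (rotation vector, rad) and "tvec" (3), from world to camera coordinates, as OpenCV has them. Camera axes: x right, y down, z forward; pixel columns grow to the right and rows downward; lengths in mm; the calibration is good to about 2 mm. A picture is of the moment at which its call begins: read the wrist's pose just before it. camera_params takes no time and is no camera call; for the wrist camera it gives the pose at the moment of the call.
- manip.sign_off(): hands the job in, once; it reports no verdict.
The state is a dict: "clock": time; "joints": joint angles; "qd": joint speeds; "effort": joint torques, N m; "eef_pos": TCP position; "eef_rot": TCP orientation; "wrist_force": force on the tool from outside, world axes, zero at the start; "moment": the same for the moment, N m; "finger_gap": finger opening in mm.
Only numpy, scipy, OpenCV 4.12 (cv2) and the standard library are available. Lean on these libraries where they do the work, as an engineer would, in place of code of your own. Each camera call takes 0.05 s, during which the arm holds its last target. There are 200 camera calls.

### The job

Clamp the whetstone for sharpening: pump the clamp's sprung trigger towards the stone, letting it come back between strokes, until the sliding jaw has pushed the stone against the end stop and the jaw's sprung pad is pressed about half-way in. Do not crush the stone by driving the pad all the way in, do not push the jaw or stone by hand, and leave the bowl, jar and cup alone. Finish while still holding the trigger pushed so that the clamp keeps its grip; do not let go.

Things in the scene. Friction and masses are not known exactly. Their poses are not given: they have to be found in the camera images.
- holder: Fixed whetstone clamp: steel base plate 400 x 88 x 15 mm on the counter. Origin at the centre of its underside. +x is the clamping direction (trigger to end stop), z up. Along x: trigger pivot at -145 mm (10 mm above the counter), guide with grip post, sliding jaw, stone, end stop. A toothed bar 14 mm wide, top 50 mm high, runs along the middle and sticks out up to 65 mm behind the trigger.
- grip_post (a point): Top centre (151 mm above the counter) of the black fixed grip post, 14 mm thick along clamp x and 34 mm wide, ahead of the trigger. It stands on a fixed steel guide 46 x 46 mm, 83 mm high, whose centre is 3 mm further along clamp x.
- trigger (a joint): Trigger angle (rad): 0 at rest, tilted 0.16 back from upright (away from the stone); 0.32 at its limit, tilted 0.16 towards the stone. A steel lever 12 mm thick, 40 mm wide, turning on a level axis; its blade spans 70 to 140 mm from the pivot. Push its rear face; a spring (3 to 4 N at the blade) brings it back. Pushing takes under 20 N.
- trigger_push (a point): Point on the middle of the trigger's rear face (the side away from the stone), 120 mm from the pivot, where it is pushed; moves with the trigger. Its x axis points forward, square to the blade.
- trigger_top (a point): Middle of the trigger's top end, 140 mm from the pivot; moves with the trigger.
- jaw (a joint): Jaw travel (m) along clamp x, towards the stone, 0 to 0.080. The trigger drives it forward by about 55 mm per rad once its pawl has caught a tooth (teeth 6 mm apart, so up to 6 mm is lost at the start of a stroke); a full stroke gains about 12 mm. It stays where it is left (creeps back one tooth, 6 mm, at most). Two to six strokes are needed.
- jaw_mid (a point): Top centre of the sliding jaw block (18 mm along clamp x, 66 mm wide, top 48 mm above the counter).
- pad (a joint): How far the rubber pad on the jaw's front is pressed in (m): 0 out, 0.014 fully in. Its spring gives 4 N at the start and 1 N more per mm. Pushing the loose stone along presses it in by 0 to 4 mm; it goes in further only when the stone is against the end stop. About 0.007 is wanted at the end.
- pad_face (a point): Centre of the pad's front face (58 x 24 mm), which meets the stone's end face; moves with jaw and pad.
- stone_center (a point): Centre of the whetstone, a block 150 x 60 x 28 mm (long side along clamp x) of two glued layers, lower grey, upper red-brown, 0.5 to 0.75 kg, lying loose on the clamp's base plate.
- stone: The same whetstone; origin at the centre of its underside.
- stop: Fixed end stop, a steel block 16 mm thick along clamp x, 66 mm wide, 30 mm high, screwed on the base plate beyond the stone; its place along the clamp differs. Origin at the centre of its underside. Its face towards the stone is 8 mm from the origin.
- katori: Small steel bowl, 84 mm across, 45 mm high, on the counter; leave it. Origin at the centre of its underside.
- jar: Amber glass jar with a metal cap, 72 mm across, 110 mm high; leave it. Origin at the centre of its underside.
- cup: Steel cup, 76 mm across, 75 mm high; leave it. Origin at the centre of its underside.
Mind the look-alikes: they are no part of the job. Of the things like the stone, leave any that is purple or white; of the rest the larger one is meant.

How it is judged (in metres and radians):
On the way, in this order (a step that is already met when the one before it is completed fails the run):
1. the trigger is pushed well in for a first stroke (value of joint trigger above 0.12 rad and contact force between the fingers and trigger above 0.5 N), for 0.05 s.
2. the trigger comes back (value of joint trigger below 0.1 rad), for 0.05 s.
3. a later stroke brings the pad against the stone (contact force between pad and stone above 1 N and value of joint trigger above 0.03 rad), for 0.05 s.
At the end, for the whole second after the job is handed in: The stone lies flat and still, pinched between end stop (over 1 N) and pad (over 4 N), the pad pressed in 3.5 to 10.5 mm of its 14 mm, and the robot still presses the trigger (over 1 N) away from its rest position (over 0.03 rad) (value of joint pad between 0.0035 and 0.0105 m and contact force between pad and stone above 4 N and contact force between stone and stop above 1 N and contact force between the fingers and trigger above 1 N and value of joint trigger above 0.03 rad and angle between stone's own z axis and vertical below 0.06 rad and linear speed of stone below 0.01 m/s); the arm keeps its last pose, push and grip.
It fails at once if the stone is crushed: the pad is pressed in more than 12.5 mm (value of joint pad above 0.0125 m).
It fails at once if the robot pushes the jaw, the pad or the stone itself (contact force between any of the arm, the fingers and jaw above 1 N or contact force between any of the arm, the fingers and stone above 1 N).
It fails at once if a bystander is moved by more than 20 mm (distance of any of katori, jar, cup from where it was at the start of the episode above 0.02 m).
It also fails if it takes over 67 s, if anything falls off the work surface, if the arm or the gripper's body presses on something with over 40 N, if the wrist force passes 120 N, or if a joint passes its speed limit or range.

## Working session

There is one attempt and no reset: what is moved stays moved. The work goes in short steps, Python scripts to look and compute and a tool call to move; the robot and the scene stay as the last step left them, time stands still between calls to the robot, and variables do not carry over. Pictures are saved under pics/ and viewed, about 8 in all and at most 12, crops included, and the job is handed in when it is done.

Besides the shell and the picture viewer there is one more tool, called by a JSON object that holds its "method" and its "body". jog_arm: Moves the arm, as the interface text tells. Its arguments: {"type":"object","properties":{"moves":{"type":"array","items":{"type":"array","items":{"type":"array","items":{"type":"number"}}}},"gripper":{"type":"number"},"squeeze":{"type":"number"}},"required":["moves"]}

```bash
mkdir -p pics; cat > h.py <<'E'
import numpy as np, cv2
from cell import manip
def save(n,f):
    im,d=manip.camera(n); cv2.imwrite('pics/%s.png'%f,im); p=manip.camera_params(n)
    np.savez('pics/%s.npz'%f,im=im,d=d,**{k:np.array(v) for k,v in p.items()}); return im,d,p
def load(f): return np.load('pics/%s.npz'%f)
def pts(z,uv=None):
    """world points for all pixels (H,W,3) from depth"""
    d=z['d']; v,u=np.mgrid[:d.shape[0],:d.shape[1]]
    c=np.stack([(u-z['cx'])/z['fx']*d,(v-z['cy'])/z['fy']*d,d],-1)
    R=cv2.Rodrigues(z['rvec'])[0]; return (c-z['tvec'].ravel())@R
E
python3 - <<'E'
from h import *
a=save('top','top0')[0]; b=save('side','side0')[0]
s=manip.read_state(); print(s)
for f in ('top0','side0'):
    z=load(f); R=cv2.Rodrigues(z['rvec'])[0]; print(-R.T@z['tvec'].ravel(), z['fx'])
E
```

```text
{'clock': 0.1, 'joints': array([ 1.09239166e+00,  3.00436494e-01,  1.52151939e+00,  2.01623168e-05,
        1.32069374e+00, -6.65868147e-02]), 'qd': array([ 0.00159849,  0.00029091, -0.00313185,  0.00157837, -0.00191552,
        0.00015569]), 'effort': array([ 6.65249881e-04, -5.32644331e+01, -3.53281903e+01,  7.09518045e-02,
        2.34580290e-02, -9.16259683e-05]), 'eef_pos': array([220.04423151, 503.82984419, 223.93139594]), 'eef_rot': array([ 3.05653082,  1.56973918, -2.06768101]), 'wrist_force': array([ 0.22859332, -0.19066068,  0.70738912]), 'moment': array([0.00903234, 0.02462727, 0.03094834]), 'finger_gap': 94.04434017901428}
[ 376.169577     25.4008248  1178.38429284] 389.8600026578844
[  375.29552215 -1051.99477828   973.89791853] 523.9602168432044
```

View pics/top0.png

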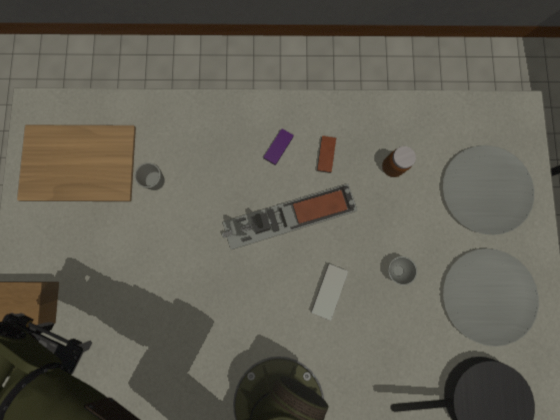

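View pics/side0.png

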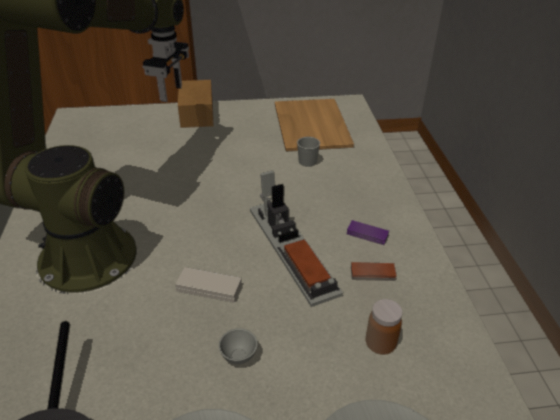

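Top view: the candidates for the stone are the large red block in the clamp (320,206), the small red one (326,154), the purple one (278,147) and the white one (330,292). I choose the one in the clamp. The trigger is near (232,228) and the grip post near (260,218). Next I measure and make a close crop.

```bash
python3 - <<'E'
from h import *
z=load('top0'); P=pts(z); im=z['im']
hsv=cv2.cvtColor(im,cv2.COLOR_BGR2HSV)
m=((hsv[...,0]<12)&(hsv[...,1]>120)&(hsv[...,2]>50)).astype('uint8')
n,l,st,c=cv2.connectedComponentsWithStats(m)
for i in range(1,n):
    if st[i,4]>100:
        q=P[l==i]; r=cv2.minAreaRect(q[:,:2].astype('float32')); print(c[i],st[i,4],np.median(q,0).round(1),r)
# plate axis: points 8..22 mm high in clamp region
reg=np.zeros(m.shape,bool); reg[180:255,215:362]=1
q=P[reg&(P[...,2]>9)&(P[...,2]<160)&(z['d']>0)]
print('clamp',len(q),cv2.minAreaRect(q[:,:2].astype('float32')))
for lo,hi in((9,20),(20,40),(40,55),(70,95),(130,160)):
    k=reg&(P[...,2]>lo)&(P[...,2]<hi); 
    if k.sum(): print(lo,hi,k.sum(),cv2.minAreaRect(P[k][:,:2].astype('float32')),np.median(P[k],0).round(1))
cv2.imwrite('pics/crop0.png',cv2.resize(im[175:265,210:370],None,fx=5,fy=5,interpolation=cv2.INTER_CUBIC))
E
```

```text
[326.2611465  153.62420382] 471 [ 726.7 -146.3   21.8] ((572.287353515625, -85.29297637939453), (61.53770065307617, 446.1773986816406), 68.41132354736328)
[319.72588832 206.23248731] 985 [ 559.8 -121.3   43.8] ((512.2080688476562, -61.970367431640625), (104.51744079589844, 306.0013122558594), 38.43119812011719)
clamp 3853 ((548.3726806640625, -25.812225341796875), (115.71910858154297, 408.29296875), 17.411426544189453)
9 20 1685 ((549.640380859375, -29.8546142578125), (115.71910858154297, 399.8199768066406), 17.411426544189453) [521.6  -7.6  15.7]
20 40 299 ((533.4512939453125, -23.3782958984375), (83.06099700927734, 394.27203369140625), 17.64525604248047) [532.7 -43.4  31.7]
40 55 1434 ((533.5892944335938, -24.585723876953125), (65.64339447021484, 397.0975646972656), 17.260635375976562) [ 554.3 -104.2   44.6]
70 95 217 ((502.2958984375, 75.03057098388672), (46.30120086669922, 89.99370574951172), 17.329545974731445) [504.4  51.   83.6]
130 160 152 ((497.4876708984375, 90.64962768554688), (39.26101303100586, 84.4791030883789), 18.118223190307617) [496.4 116.5 148.7]
```

View pics/crop0.png

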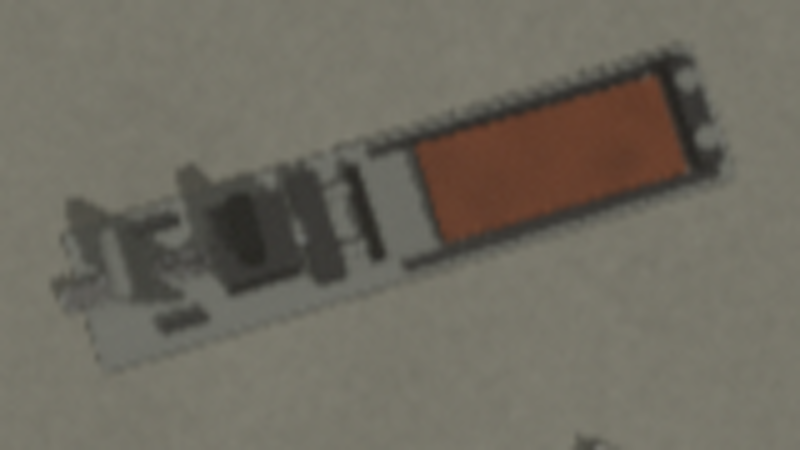

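```bash
python3 - <<'E'
from h import *
from scipy.spatial.transform import Rotation as Ro
z=load('top0'); P=pts(z); im=z['im']
hsv=cv2.cvtColor(im,cv2.COLOR_BGR2HSV)
m=(hsv[...,0]<12)&(hsv[...,1]>120)&(hsv[...,2]>50)
reg=np.zeros(m.shape,bool); reg[180:235,280:362]=1
k=m&reg
# ray cast the mask pixels onto z=43
R=cv2.Rodrigues(z['rvec'])[0]; C=-R.T@z['tvec'].ravel()
def cast(uv,h):
    uv=np.asarray(uv,float); d=np.c_[(uv[:,0]-z['cx'])/z['fx'],(uv[:,1]-z['cy'])/z['fy'],np.ones(len(uv))]@R
    return C+d*((h-C[2])/d[:,2])[:,None]
v,u=np.nonzero(k); q=cast(np.c_[u,v],43); r=cv2.minAreaRect(q[:,:2].astype('float32'))
print('stone rect',r,q.mean(0), 'depth z',np.median(P[k][:,2]))
w,V=np.linalg.eigh(np.cov(q[:,:2].T)); e=V[:,1]; e=e*np.sign(-e[1]); print('axis',e,np.degrees(np.arctan2(e[1],e[0])))
n=np.array([-e[1],e[0]]); c0=q.mean(0)[:2]
reg[:]=0; reg[175:255,210:365]=1
X=(P[...,:2]-c0)@np.stack([e,n],1)   # clamp coords relative to stone centre
for a in range(-300,110,6):
    kk=reg&(X[...,0]>=a)&(X[...,0]<a+6)&(abs(X[...,1])<22)&(P[...,2]>8)
    if kk.sum()>2: print(a,kk.sum(),np.percentile(P[kk][:,2],[10,50,90]).round())
kk=reg&(P[...,2]>8)&(P[...,2]<22); print('plate ext',np.percentile(X[kk],[.5,99.5],axis=0))
kk=reg&(P[...,2]>140)&(P[...,2]<160); print(X[kk].min(0),X[kk].max(0))
s=manip.read_state(); print(Ro.from_euler('xyz',s['eef_rot']).as_matrix().round(3))
E
```

```text
stone rect ((559.5508422851562, -121.29073333740234), (59.974971771240234, 147.6532440185547), 16.35219383239746) [ 559.61921369 -121.24820696   43.        ] depth z 43.806585235935685
axis [ 0.28268034 -0.95921417] -73.57975900531163
-300 9 [32. 49. 52.]
-294 19 [14. 45. 51.]
-288 30 [13. 17. 49.]
-282 29 [14. 16. 50.]
-276 28 [15. 16. 49.]
-270 11 [13. 17. 19.]
-264 36 [ 16. 147. 150.]
-258 42 [ 18. 148. 150.]
-252 52 [ 18. 126. 144.]
-246 45 [ 26.  90. 108.]
-240 33 [15. 48. 64.]
-234 32 [13. 19. 50.]
-228 29 [13. 18. 51.]
-222 31 [13. 18. 51.]
-216 28 [14. 18. 52.]
-210 28 [15. 44. 83.]
-204 36 [81. 83. 87.]
-198 34 [80. 84. 87.]
-192 42 [ 84. 149. 153.]
-186 42 [ 82. 150. 153.]
-180 34 [ 73.  83. 151.]
-174 37 [65. 83. 86.]
-168 38 [73. 83. 86.]
-162 23 [16. 81. 86.]
-156 36 [14. 46. 49.]
-150 30 [46. 48. 51.]
-144 30 [46. 49. 51.]
-138 21 [19. 46. 50.]
-132 31 [14. 18. 34.]
-126 31 [13. 16. 36.]
-120 38 [15. 40. 46.]
-114 20 [40. 43. 46.]
-108 29 [12. 15. 19.]
-102 27 [14. 16. 17.]
-96 27 [13. 16. 18.]
-90 30 [14. 17. 18.]
-84 27 [12. 16. 18.]
-78 44 [15. 30. 45.]
-72 30 [40. 44. 46.]
-66 31 [42. 44. 46.]
-60 30 [40. 44. 47.]
-54 30 [42. 45. 46.]
-48 29 [42. 44. 48.]
-42 31 [42. 44. 46.]
-36 31 [42. 44. 47.]
-30 29 [42. 44. 46.]
-24 30 [41. 44. 47.]
-18 29 [42. 45. 47.]
-12 28 [42. 44. 45.]
-6 32 [41. 44. 47.]
0 26 [42. 43. 46.]
6 32 [40. 44. 46.]
12 30 [40. 44. 46.]
18 30 [40. 43. 46.]
24 31 [40. 44. 47.]
30 28 [42. 44. 47.]
36 30 [40. 44. 46.]
42 31 [41. 44. 46.]
48 27 [41. 43. 46.]
54 32 [40. 44. 46.]
60 31 [42. 44. 46.]
66 28 [41. 44. 46.]
72 14 [42. 44. 46.]
78 46 [16. 32. 45.]
84 31 [43. 46. 50.]
90 27 [42. 46. 50.]
96 13 [43. 45. 49.]
102 10 [15. 16. 17.]
108 5 [12. 14. 17.]
plate ext [[-289.28817627  -43.59378724]
 [ 108.22436595   48.57097405]]
[-263.44005313  -19.74425512] [-178.48843451   18.82644779]
[[-0.001 -0.916  0.4  ]
 [-0.001  0.4    0.916]
 [-1.     0.    -0.001]]
```

Crop: the stone lies between (415,150) and (690,175), with the jaw left of it at (320,220), the stop at (690,110) and the trigger at (90,240). The pad-to-stone gap is about 36 mm and stone-to-stop about 7 mm, so the choice is confirmed. I approach the spot behind the trigger with the gripper shut.

{"method": "jog_arm", "body": {"moves": [[[25,-34,0,0,0,-5],[25,-34,0,0,0,-5],[25,-34,0,0,0,-5],[25,-34,0,0,0,-5],[25,-34,0,0,0,-5]]], "gripper": -1}}

```text
clock: 0.6
eef_pos: [345.1, 330.1, 221.8]
eef_rot: [2.998, 1.567, -2.57]
wrist_force: [0.9, 0.7, -1.0]
finger_gap: 57.6
```

{"method": "jog_arm", "body": {"moves": [[[25,-34,0,0,0,-5],[25,-34,0,0,0,-5],[25,-34,0,0,0,-5],[25,-34,0,0,0,-5],[25,-34,0,0,0,-5]]]}}

```text
clock: 1.1
eef_pos: [473.2, 151.8, 221.3]
eef_rot: [3.014, 1.565, -3.008]
wrist_force: [0.5, 1.1, -0.1]
finger_gap: 17.6
```

{"method": "jog_arm", "body": {"moves": [[[0,20,0,0,0,0],[0,0,-30,0,0,0],[0,0,-30,0,0,0],[0,0,-30,0,0,0],[0,0,0,0,0,0]]]}}

```text
clock: 1.6
eef_pos: [476.2, 165.7, 127.8]
eef_rot: [3.131, 1.565, -2.906]
wrist_force: [-0.7, -0.5, 0.9]
finger_gap: 0.5
```

```bash
cat >> h.py <<'E'
from scipy.spatial.transform import Rotation as Ro
c0=np.array([559.6,-121.2]); e=np.array([.2827,-.9592]); n=-np.array([-e[1],e[0]])*-1
def cl():
    s=manip.read_state(); M=Ro.from_euler('xyz',s['eef_rot']).as_matrix(); d=s['eef_pos'][:2]-c0
    f=s['wrist_force']
    print('t',s['clock'],'pos',s['eef_pos'].round(1),'clamp x,y',(d@e).round(1),(d@n).round(1),'F along',(f[:2]@e).round(1),'lat',(f[:2]@n).round(1),'z',f[2].round(1),'gap',round(s['finger_gap'],1))
    return M
E
python3 - <<'E'
from h import *
M=cl(); print(M.round(3)); save('side','side1'); im=load('side1')['im']
cv2.imwrite('pics/c1.png',cv2.resize(im[100:310,180:400],None,fx=2.7,fy=2.7,interpolation=cv2.INTER_CUBIC))
E
```

```text
t 1.6 pos [476.2 165.7 127.8] clamp x,y -298.7 1.1 F along 0.3 lat -0.9 z 0.9 gap 0.5
[[-0.006 -0.243  0.97 ]
 [-0.001  0.97   0.243]
 [-1.     0.    -0.006]]
```

View pics/c1.png

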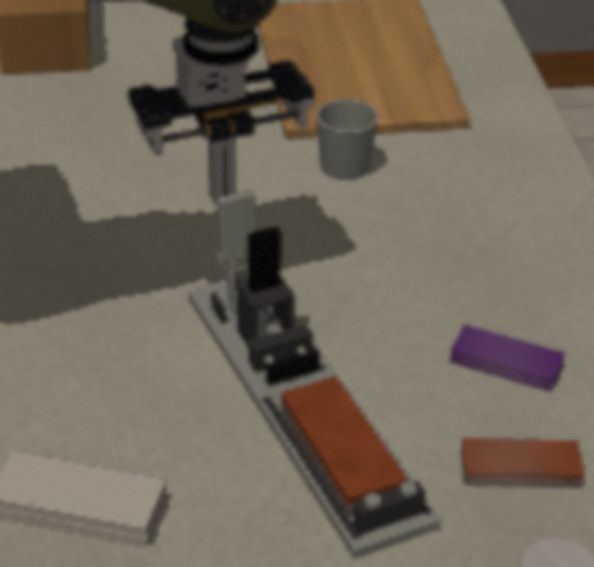

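Side crop: the shut fingers at (222,170) stand behind the trigger blade (235,220), clear and centred. First stroke.

{"method": "jog_arm", "body": {"moves": [[[3,-10,0,0,0,2],[3,-10,0,0,0,0],[3,-10,0,0,0,0],[1,-5,0,0,0,0],[0,0,0,0,0,0]]]}}

```text
clock: 2.15
eef_pos: [489.5, 130.2, 135.8]
eef_rot: [0.312, 1.567, 0.592]
wrist_force: [-0.6, 3.8, -3.0]
finger_gap: 0.1
```

```bash
python3 -c "
from h import *
cl()"
```

```text
t 2.15 pos [489.5 130.2 135.8] clamp x,y -261.0 3.9 F along -3.8 lat 0.5 z -3.0 gap 0.1
```

{"method": "jog_arm", "body": {"moves": [[[1,-8,-4,0,0,0],[1,-8,-2,0,0,0],[1,-5,0,0,0,0],[0,0,0,0,0,0]]]}}

```text
clock: 2.55
eef_pos: [493.4, 110.4, 131.4]
eef_rot: [0.432, 1.562, 0.711]
wrist_force: [-0.0, 3.5, -2.0]
finger_gap: 0.3
```

```bash
python3 -c "
from h import *
cl()"
```

```text
t 2.55 pos [493.4 110.4 131.4] clamp x,y -240.8 2.0 F along -3.4 lat 1.0 z -2.0 gap 0.3
```

{"method": "jog_arm", "body": {"moves": [[[1,-4,0,0,0,0],[0,0,0,0,0,0]]]}}

```text
clock: 2.75
eef_pos: [494.3, 107.2, 131.4]
eef_rot: [0.563, 1.561, 0.842]
wrist_force: [-0.5, 3.3, -1.2]
finger_gap: 0.6
```

```bash
cat >> h.py <<'E'
def meas(f,cam='top'):
    """jaw rear/front edges, stone ends, stop along clamp x from a depth map"""
    save(cam,f) if f not in('top0',) else 0
    z=load(f); P=pts(z); X=(P[...,:2]-c0)@np.stack([e,n],1); H=P[...,2]
    hsv=cv2.cvtColor(z['im'],cv2.COLOR_BGR2HSV)
    red=(hsv[...,0]<12)&(hsv[...,1]>120)&(hsv[...,2]>40)
    b=(abs(X[...,1])<32)&(H>38)&(H<55)
    st=b&red&(abs(X[...,0])<110)&(abs(X[...,1])<27); sx=X[st][:,0]
    print(cam,'stone',len(sx),np.percentile(sx,[.3,50,99.7]).round(1) if len(sx) else '')
    g=(abs(X[...,1])<30)&(X[...,0]>-175)&(X[...,0]<130)&(H>34)&(H<56)&~red
    h,_=np.histogram(X[g][:,0],bins=np.arange(-175,131,3)); print(dict((int(a),int(v)) for a,v in zip(np.arange(-175,130,3),h) if v))
E
python3 -c "
from h import *
cl(); meas('top0'); meas('top2')"
```

```text
t 2.75 pos [494.3 107.2 131.4] clamp x,y -237.6 1.9 F along -3.3 lat 0.5 z -1.2 gap 0.6
top stone 903 [-73.4  -0.5  73.4]
{-172: 1, -169: 1, -166: 1, -160: 2, -157: 5, -154: 20, -151: 19, -148: 22, -145: 20, -142: 21, -139: 20, -136: 8, -133: 4, -127: 4, -124: 4, -121: 7, -118: 20, -115: 20, -112: 13, -76: 13, -70: 2, -67: 1, -55: 1, -28: 1, -7: 1, -4: 1, 5: 1, 26: 1, 35: 1, 38: 1, 47: 1, 59: 1, 65: 1, 71: 2, 74: 5, 80: 18, 83: 23, 86: 21, 89: 23, 92: 15, 95: 18, 98: 2}
top stone 896 [-73.6  -0.5  73.6]
{-175: 1, -172: 1, -169: 1, -163: 1, -160: 3, -157: 4, -154: 5, -151: 6, -148: 5, -145: 5, -142: 7, -139: 21, -136: 23, -133: 21, -130: 20, -127: 20, -124: 20, -121: 4, -118: 5, -115: 4, -112: 4, -109: 3, -106: 12, -103: 18, -100: 21, -97: 7, -76: 13, -70: 1, -58: 1, -49: 1, -16: 1, -13: 1, 14: 1, 26: 1, 38: 1, 62: 1, 65: 1, 71: 1, 74: 6, 80: 9, 83: 30, 86: 21, 89: 23, 92: 17, 95: 16, 98: 1}
```

The jaw moved about 15 mm in the first stroke, and about 20 mm of gap to the stone is left. Return and second stroke.

{"method": "jog_arm", "body": {"moves": [[[-4,14,0,0,0,0],[-4,14,0,0,0,0],[-4,14,0,0,0,0],[0,0,0,0,0,0],[0,0,0,0,0,0]]]}}

```text
clock: 3.3
eef_pos: [480.8, 152.8, 131.7]
eef_rot: [0.399, 1.562, 0.678]
wrist_force: [0.0, -0.1, -0.7]
finger_gap: 0.1
```

```bash
python3 -c "
from h import *
cl()"
```

```text
t 3.3 pos [480.8 152.8 131.7] clamp x,y -285.1 1.9 F along 0.1 lat -0.0 z -0.7 gap 0.1
```

{"method": "jog_arm", "body": {"moves": [[[3,-11,0,0,0,0],[3,-11,0,0,0,0],[3,-11,0,0,0,0],[2,-8,0,0,0,0],[0,0,0,0,0,0]]]}}

```text
clock: 3.8
eef_pos: [493.8, 107.4, 132.6]
eef_rot: [0.472, 1.558, 0.749]
wrist_force: [-1.1, 6.3, -1.9]
finger_gap: 0.8
```

```bash
python3 -c "
from h import *
cl(); meas('top3')"
```

```text
t 3.8 pos [493.8 107.4 132.6] clamp x,y -237.9 1.5 F along -6.4 lat 0.8 z -1.9 gap 0.8
top stone 894 [-73.6  -0.7  73.4]
{-175: 1, -172: 1, -169: 1, -166: 1, -160: 3, -157: 5, -154: 6, -151: 5, -148: 4, -145: 5, -142: 6, -139: 5, -136: 5, -133: 5, -130: 14, -127: 21, -124: 22, -121: 21, -118: 20, -115: 21, -112: 17, -109: 2, -106: 5, -103: 4, -100: 6, -97: 5, -94: 19, -91: 19, -88: 21, -85: 1, -76: 10, -61: 1, -58: 1, -37: 1, -28: 2, -16: 1, -4: 2, 5: 1, 26: 1, 50: 1, 62: 1, 65: 1, 71: 2, 74: 5, 80: 12, 83: 28, 86: 21, 89: 18, 92: 19, 95: 18, 98: 1}
```

{"method": "jog_arm", "body": {"moves": [[[-4,14,0,0,0,0],[-4,14,0,0,0,0],[-4,14,0,0,0,0],[0,0,0,0,0,0],[0,0,0,0,0,0]]]}}

```text
clock: 4.35
eef_pos: [480.8, 150.4, 132.2]
eef_rot: [0.454, 1.56, 0.729]
wrist_force: [-0.0, 0.3, -0.1]
finger_gap: 0.6
```

{"method": "jog_arm", "body": {"moves": [[[3,-11,0,0,0,0],[3,-11,0,0,0,0],[3,-10,0,0,0,0],[2,-7,0,0,0,0],[0,0,0,0,0,0]]]}}

```text
clock: 4.85
eef_pos: [493.4, 107.4, 132.9]
eef_rot: [0.585, 1.556, 0.858]
wrist_force: [-0.8, 8.5, -1.4]
finger_gap: 0.4
```

```bash
python3 -c "
from h import *
cl(); meas('top4')"
```

```text
t 4.85 pos [493.4 107.4 132.9] clamp x,y -238.0 1.1 F along -8.4 lat 1.6 z -1.4 gap 0.4
top stone 911 [-72.3   1.4  76.3]
{-172: 1, -169: 1, -166: 1, -163: 1, -160: 3, -157: 5, -154: 6, -151: 5, -148: 4, -145: 6, -142: 4, -139: 6, -136: 5, -133: 5, -130: 6, -127: 5, -124: 5, -121: 5, -118: 13, -115: 20, -112: 22, -109: 20, -106: 21, -103: 22, -100: 13, -97: 2, -94: 4, -91: 5, -88: 5, -85: 3, -82: 21, -79: 19, -76: 20, -73: 3, -70: 2, -49: 1, -19: 1, 44: 1, 74: 1, 80: 15, 83: 27, 86: 17, 89: 22, 92: 22, 95: 16}
```

The pad has reached the stone and moved it about 2 mm, with about 4 mm left to the stop. Fourth stroke, in stages.

{"method": "jog_arm", "body": {"moves": [[[-4,14,0,0,0,0],[-4,14,0,0,0,0],[-4,14,0,0,0,0],[0,0,0,0,0,0],[0,0,0,0,0,0]]]}}

```text
clock: 5.4
eef_pos: [480.5, 150.2, 132.4]
eef_rot: [0.576, 1.558, 0.846]
wrist_force: [-0.8, -0.1, 0.8]
finger_gap: 0.5
```

{"method": "jog_arm", "body": {"moves": [[[3,-11,0,0,0,0],[3,-11,0,0,0,0],[2,-8,0,0,0,0],[0,0,0,0,0,0]]]}}

```text
clock: 5.8
eef_pos: [490.0, 117.5, 133.5]
eef_rot: [0.593, 1.554, 0.863]
wrist_force: [-1.5, 6.9, -1.4]
finger_gap: 0.5
```

```bash
python3 -c "
from h import *
cl(); meas('top5')"
```

```text
t 5.8 pos [490.  117.5 133.5] clamp x,y -248.6 0.8 F along -7.0 lat 0.6 z -1.4 gap 0.5
top stone 902 [-66.    7.9  80.7]
{-175: 1, -172: 1, -169: 1, -166: 1, -160: 3, -157: 5, -154: 5, -151: 6, -148: 5, -145: 5, -142: 5, -139: 5, -136: 5, -133: 5, -130: 5, -127: 5, -124: 5, -121: 5, -118: 5, -115: 5, -112: 15, -109: 22, -106: 19, -103: 22, -100: 21, -97: 19, -94: 18, -91: 3, -88: 2, -85: 5, -82: 2, -79: 4, -76: 20, -73: 20, -70: 20, -67: 2, -61: 1, -58: 1, -49: 1, -40: 1, -16: 1, -10: 1, -1: 1, 23: 1, 32: 1, 74: 1, 80: 11, 83: 25, 86: 18, 89: 18, 92: 24, 95: 15, 98: 1}
```

{"method": "jog_arm", "body": {"moves": [[[1,-4,0,0,0,0],[1,-4,0,0,0,0],[1,-3,0,0,0,0],[0,0,0,0,0,0]]]}}

```text
clock: 6.25
eef_pos: [493.6, 105.8, 133.4]
eef_rot: [0.842, 1.548, 1.109]
wrist_force: [-2.3, 11.1, 1.7]
finger_gap: 0.3
```

```bash
python3 -c "
from h import *
cl(); meas('top6')"
```

```text
t 6.25 pos [493.6 105.8 133.4] clamp x,y -236.4 0.8 F along -11.3 lat 0.9 z 1.7 gap 0.3
top stone 903 [-66.4   6.8  80.6]
{-175: 1, -172: 1, -169: 1, -166: 1, -160: 2, -157: 5, -154: 5, -151: 6, -148: 5, -145: 4, -142: 6, -139: 5, -136: 5, -133: 5, -130: 5, -127: 5, -124: 6, -121: 5, -118: 5, -115: 6, -112: 5, -109: 5, -106: 14, -103: 21, -100: 21, -97: 19, -94: 22, -91: 22, -88: 17, -85: 3, -82: 3, -79: 3, -76: 19, -73: 21, -70: 18, -67: 2, -64: 1, -61: 1, -49: 1, -40: 1, -7: 1, 2: 1, 32: 1, 74: 1, 80: 8, 83: 26, 86: 19, 89: 20, 92: 20, 95: 19, 98: 1}
```

```bash
python3 - <<'E'
from h import *
save('side','side7'); cl(); save('top','top7'); save('top','top8'); cl()
def gap(fs):
    o=[]
    for f in fs:
        z=load(f);P=pts(z);X=(P[...,:2]-c0)@np.stack([e,n],1);H=P[...,2]
        g=(abs(X[...,1])>10)&(abs(X[...,1])<29)&(H>34)&(H<56)&(X[...,0]>-160)&(X[...,0]<-60)
        x=np.sort(X[g][:,0]); h,b=np.histogram(x,bins=np.arange(-160,-59,2)); o.append(x)
        hsv=cv2.cvtColor(z['im'],cv2.COLOR_BGR2HSV); red=(hsv[...,0]<12)&(hsv[...,1]>120)
        g2=g&~red; xx=X[g2][:,0]; c=cv2.kmeans(xx[:,None].astype('float32'),2,None,(3,50,.01),5,0)[2].ravel(); c.sort(); print(f,c.round(2),(c[1]-c[0]).round(2))
gap(['top0','top2','top3','top5','top6','top7','top8'])
im=load('side7')['im']; cv2.imwrite('pics/c7.png',cv2.resize(im[100:310,180:400],None,fx=2.7,fy=2.7,interpolation=cv2.INTER_CUBIC))
E
```

```text
t 6.35 pos [493.5 105.9 133.4] clamp x,y -236.5 0.8 F along -10.9 lat 1.7 z 0.6 gap 0.5
t 6.45 pos [493.6 105.9 133.4] clamp x,y -236.5 0.9 F along -10.4 lat 2.2 z -1.0 gap 0.9
top0 [-143.09 -108.44] 34.65
top2 [-128.91  -97.85] 31.06
top3 [-118.34  -90.26] 28.08
top5 [-100.66  -73.71] 26.94
top6 [-95.01 -72.71] 22.3
top7 [-94.84 -73.34] 21.5
top8 [-94.87 -73.17] 21.7
```

View pics/c7.png

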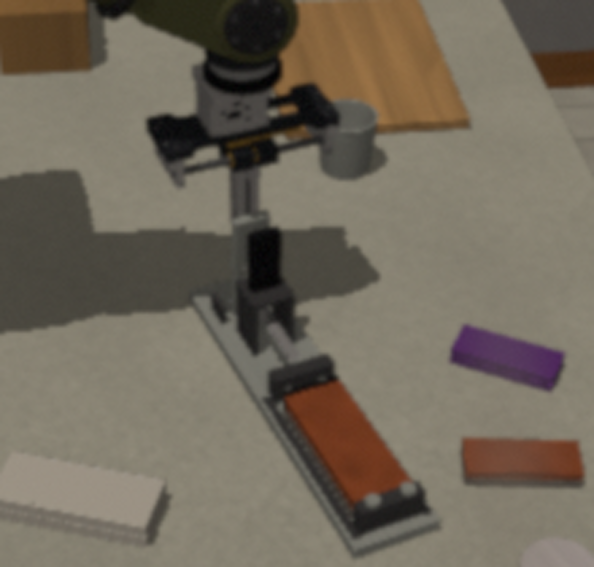

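Side crop: the jaw (300,375) with its pad is tight on the stone, the stone touches the stop (390,505), and the fingers (245,190) hold the trigger pushed. From the jaw and pad edges the pad is pressed in about 6.6 mm, and the push holds steady at about 11 N, so I hand in.

```bash
python3 -c "
from h import *
cl(); manip.sign_off(); cl()"
```

```text
t 6.45 pos [493.6 105.9 133.4] clamp x,y -236.5 0.9 F along -10.4 lat 2.2 z -1.0 gap 0.9
the job is handed in; nothing more can be done
the job is handed in; nothing more can be done
```

The stone is clamped against the end stop, and I handed the job in at 6.45 s with the shut fingers still holding the trigger pushed. It took four strokes, with full returns between them; the hand-in reported no verdict.

**Last checks:**
- **Stone:** its far end is level with the stop face. It stayed put, within about 1 mm, while the jaw advanced its last 6 mm or so.
- **Pad:** pressed in about 6.6 mm (±1 mm), from how far the jaw and pad edges had moved. A force reading at the fingers of about 10.5–11 N fits this.
- **Trigger:** pushed to about 0.28 rad, estimated from the finger position.
- **Bystanders:** the arm stayed clear of the bowl, jar and cup, and I did not measure their positions again.

**Check that disagreed:** a rough clustering of the same depth data gave a jaw-to-pad change of about 13 mm instead of 6.6 mm. I discarded it because stone-edge pixels biased it: it already drifted several millimetres before the pad touched anything.

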